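Press the risen red glove peg home

TASK

On the glove-drying board, one of the two red plastic pegs has crept up out of its hole and stands clearly higher than the other. Press it gently straight down with the fingertips until its collar sits fully down on the board like the other red peg's, then draw the hand back at least 10 cm above it. Do not pull or lift it, and leave the other red peg, the steel nail pegs, the hammer and the jar alone.

Things in the scene. Friction and masses are not known exactly. Their poses are not given: they have to be found in the camera images.
- board: fixed wooden glove-drying board lying flat, 170 mm (its x) by 250 (y) by 35 thick; origin at the centre of its underside on the work surface; top face at z = 35 mm. Six upright pegs in its holes, two rows of three: rows at x = -45 and +45 mm, pegs at y = -85, 0, +85 mm. Which peg is in which hole varies. (A 240 mm tall key cabinet, door open, stands far left: y > 0.45 m.)
- red_raised: red peg that crept up: collar 30 mm across, stem 16, flat head 26; head top 70 mm above the origin, which is on the axis under the collar; z up. Collar starts 17 to 24 mm above the board, white 12 mm shank showing below. Slides only up and down, steady friction about 4 N, no spring: stays where left. Stops firmly when the collar meets the board (origin z = 35 mm, head top z = 105 mm).
- red_seated: the other red plastic peg, of the same shape and size, fully home: its collar is on the board, the origin (underside of the collar) at z = 35 mm, head top at z = 105 mm. To be left alone.
- nail_a: stainless steel nail peg, one of four alike: upright rod 10 mm in diameter with a flat head 20 mm in diameter and 5 mm thick; the origin lies on its axis, 65 mm below the top of the head and between 0 and 10 mm above the board's top face. It slides in its hole when pushed or pulled; to be left alone.
- nail_b: stainless steel nail peg, one of four alike: upright rod 10 mm in diameter with a flat head 20 mm in diameter and 5 mm thick; the origin lies on its axis, 65 mm below the top of the head and between 0 and 10 mm above the board's top face. It slides in its hole when pushed or pulled; to be left alone.
- nail_c: stainless steel nail peg, one of four alike: upright rod 10 mm in diameter with a flat head 20 mm in diameter and 5 mm thick; the origin lies on its axis, 65 mm below the top of the head and between 0 and 10 mm above the board's top face. It slides in its hole when pushed or pulled; to be left alone.
- nail_d: stainless steel nail peg, one of four alike: upright rod 10 mm in diameter with a flat head 20 mm in diameter and 5 mm thick; the origin lies on its axis, 65 mm below the top of the head and between 0 and 10 mm above the board's top face. It slides in its hole when pushed or pulled; to be left alone.
- hammer: short aluminium peg hammer lying loose on the shelf top to one side of the board, 200 mm long; origin at about the middle of its length on its underside, handle towards its -x. To be left alone.
- jar: glass jar with a steel lid shut on it, standing loose on the other side of the board, 72 mm in diameter, 110 mm tall; origin at the centre of its underside. To be left alone.

How it is judged:
On the way, in this order (a step that is already met when the one before it is completed fails the run):
1. the fingertips press on the raised red peg (contact force between the fingers and red_raised above 0.5 N), for 0.05 s.
2. its collar is down on the board (z of red_raised in the frame of board below 0.038 m), for 0.1 s.
3. the hand is drawn back (distance between the grasp point and red_raised above 0.17 m), for 0.1 s.
At the end, for the whole second after the job is handed in: red_raised: collar down on the board within 3 mm; TCP at least 170 mm from that collar (100 mm from the head top); the other five pegs within 3 mm of where they were; hammer and jar within 10 mm, jar upright (z of red_raised in the frame of board below 0.038 m and distance between the grasp point and red_raised above 0.17 m and distance of each of red_seated, nail_a, nail_b, nail_c, nail_d from where it was at the start of the episode below 0.003 m and distance of each of hammer, jar from where it was at the start of the episode below 0.01 m and angle between jar's own z axis and vertical below 0.1 rad); the robot touches nothing.
It fails at once if the raised red peg is pressed harder than 40 N (contact force between anything else and red_raised above 40 N).
It fails at once if the raised red peg is pulled up (collar more than 27 mm above the board) (z of red_raised in the frame of board above 0.062 m).
It fails at once if another peg is touched (over 1 N) or shifted more than 3 mm (contact force between any of the arm, the fingers and red_seated above 1 N or distance of any of red_seated, nail_a, nail_b, nail_c, nail_d from where it was at the start of the episode above 0.003 m or contact force between any of the arm, the fingers and nail_a above 1 N or contact force between any of the arm, the fingers and nail_b above 1 N or contact force between any of the arm, the fingers and nail_c above 1 N or contact force between any of the arm, the fingers and nail_d above 1 N).
It fails at once if the hammer or the jar is moved more than 10 mm, lifted or tipped (distance of any of hammer, jar from where it was at the start of the episode above 0.01 m or angle between jar's own z axis and vertical above 0.1 rad).
It also fails if it takes over 32 s, if anything falls off the work surface, if the arm or the gripper's body presses on something with over 40 N, if the wrist force passes 120 N, or if a joint passes its speed limit or range.

ROBOT

A 6-joint arm with a two-finger parallel gripper is mounted at the origin on the work surface. World frame = base frame: x ahead of the robot, y to its left, z up, the work surface at z = 0. Lengths are in m, angles in rad, forces in N, time in s.
With the tool pointing down it reaches from about 0.375 to 0.975 m from the base axis. Payload 3.8 kg.
Tool frame: the origin (TCP) lies between the finger pads, 19 mm behind the fingertips; this is the grasp point; z points along the fingers, y is the line along which they close (so a half turn about z gives the same grasp; the last joint's range is limited). The gripper opens to 85 mm and grips with 20 to 120 N. Pads are 22 mm wide; open, the fingers measure 114 mm over their backs; the gripper's body (76 mm by 85 mm) begins 54 mm behind the grasp point. The pads swing forward as they close: fully open they stand 13 mm farther back than shut.
Start: joints at [-1.228, 0.264, 1.604, -0, 1.274, -0.037], TCP at [0.25, -0.627, 0.25] pointing down, gripper open.
Joint ranges: [-2.63, 2.63], [-0.94, 2.18], [0.31, 2.57], [-1.31, 4.45], [0, 2.66], [-2.55, 2.55]. Speed limits (rad/s): [2.57, 2.57, 3.14, 3.14, 3.14, 3.14].

INTERFACE

Orientations are given as a rotation vector (axis times angle).
In Python, from workcell import readout, read_camera, finish_job gives the robot as it stands.
- The arm moves only by the tool jog_arm, never from a script. Its argument "deltas" is one flat list of numbers, 7 for each row, row after row: the shift along the tool's x, y, z in m, then the turn, a rotation vector about the tool's x, y, z in degrees, then the gripper command: -1 is shut, 1 is fully open, values between are in proportion. A call has 1 to 8 rows; each row is the pose to reach, as a shift and turn from the pose commanded when the call began, along the tool's axes at that moment; what a row does not reach only later rows make up. A row lasts 1/10 s, in which the tool goes at most 50 mm and 8.59 degrees, less where a joint would pass 70% of its speed; a pose out of reach is approached as far as the arm can. A call with a gripper value outside its range is refused whole. The fingers move at their own pace and stop on an object; "squeeze" is the grip in N (left out, the last holds). Time passes only in rows, so rows that repeat a pose let the fingers close. It gives the time, the measured TCP pose, the force, the opening and the grip force at its end, in the units of the state.
- readout.read_state(): the state, without advancing time (a new reading comes with each control period).
- read_camera(name): name is "side" or "top" or "wrist"; returns a dict with "color" (384x512x3 uint8, blue, green, red), "fx", "fy", "cx", "cy" (pixels), "origin" and "attitude" of the camera in the world. Camera axes: x right, y down, z forward; pixel columns grow to the right and rows downward; lengths in m; the calibration is good to about 2 mm. A picture is of the moment at which its call begins. There is no depth.
- finish_job(): hands the job in; it is judged then, once.
The state is a dict: "time": time; "q": joint angles; "joint_vel": joint speeds; "joint_torque": joint torques, N m; "tool_pos": TCP position; "tcp_rot": TCP orientation; "wrist_force": force on the tool from outside, world axes, zero at the start; "torque": the same for the moment, N m; "width": opening from 0.0 (shut) to 1.0 (fully open); "grip_force": force on a finger pad.
Only numpy, scipy, OpenCV 4.12 (cv2) and the standard library are available. Lean on these libraries where they do the work, as an engineer would, in place of code of your own. Each camera call takes 0.05 s, during which the arm holds its last target. There are 200 camera calls.

## Working session

There is one attempt and no reset: what is moved stays moved. The work goes in short steps, Python scripts to look and compute and a tool call to move; the robot and the scene stay as the last step left them, time stands still between calls to the robot, and variables do not carry over. Pictures are saved under pics/ and viewed, at most 10 in all, crops included, and the job is handed in when it is done.

Besides the shell and the picture viewer there is one more tool, called in YAML: its name, and indented under it one key for each argument. jog_arm: Moves the arm, as the interface text tells. Its arguments: {"type":"object","properties":{"deltas":{"type":"array"},"squeeze":{"type":"number"}},"required":["deltas"]}

```bash
mkdir -p pics; cat > h.py <<'E'
import numpy as np, cv2
from workcell import readout, read_camera, finish_job
from scipy.spatial.transform import Rotation as R
def rot(c):
    a=np.array(c["attitude"],float)
    return a if a.shape==(3,3) else (R.from_rotvec(a).as_matrix() if a.size==3 else R.from_quat(a).as_matrix())
def ray(c,u,v): return np.array(c["origin"]), rot(c)@np.array([(u-c["cx"])/c["fx"],(v-c["cy"])/c["fy"],1])
def onz(c,u,v,z):
    o,d=ray(c,u,v); return o+d*(z-o[2])/d[2]
def proj(c,p):
    q=rot(c).T@(np.array(p)-c["origin"]); return c["cx"]+c["fx"]*q[0]/q[2], c["cy"]+c["fy"]*q[1]/q[2]
def red(c):
    h=cv2.cvtColor(c["color"],cv2.COLOR_BGR2HSV)
    m=(((h[...,0]<8)|(h[...,0]>172))&(h[...,1]>140)&(h[...,2]>60)).astype(np.uint8)
    n,l,s,ce=cv2.connectedComponentsWithStats(m)
    return m,[(s[i].tolist(),ce[i].round(1).tolist()) for i in range(1,n) if s[i][4]>25]
E
python3 - <<'E'
from h import *
s=readout.read_state();print(s)
a=[]
for n in("side","top"):
    c=read_camera(n);cv2.imwrite(f"pics/{n}0.png",c["color"]);print(n,c["origin"],c["attitude"],c["fx"],c["cx"],c["cy"],red(c)[1])
E
```

```text
{'time': 0.0, 'q': array([-1.22791479e+00,  2.64773824e-01,  1.60540381e+00,  6.74989406e-06,
        1.27371219e+00, -3.69236337e-02]), 'joint_vel': array([-3.21012823e-04,  3.74968630e-04, -9.92726448e-05,  4.91011594e-04,
       -8.89826676e-04,  1.41692748e-03]), 'joint_torque': array([ 5.35848030e-04, -5.15114129e+01, -3.67311859e+01,  2.87192133e-04,
        1.30734299e-02, -5.53682668e-06]), 'tool_pos': array([ 0.24999644, -0.626236  ,  0.24863197]), 'tcp_rot': array([-3.08288512e+00, -5.92585378e-01,  5.39451047e-04]), 'wrist_force': array([-0.40639515, -0.24863213, -0.38546275]), 'torque': array([-0.01680932,  0.00218786, -0.01681253]), 'grip_force': 0.0, 'width': 1.002543816069431}
side [0.48009985 0.67094005 0.56431312] [-0.17809062  2.77287622 -1.34543345] 353.4653107702451 259.0739887967893 192.5537121602852 [([243, 160, 10, 10, 77], [247.2, 164.6]), ([218, 169, 11, 11, 91], [223.2, 173.7]), ([242, 171, 12, 19, 126], [247.8, 181.4]), ([219, 181, 13, 20, 147], [224.4, 192.2])]
top [0.48676778 0.00251415 1.17786022] [-2.1630282   2.21058268 -0.07416107] 427.90560648525354 254.52766353747901 192.04874149694993 [([225, 156, 12, 14, 134], [230.7, 162.6]), ([255, 172, 11, 14, 120], [260.1, 178.9])]
```

View pics/side0.png

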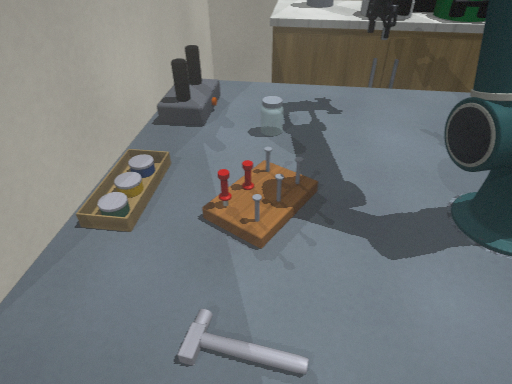

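View pics/top0.png

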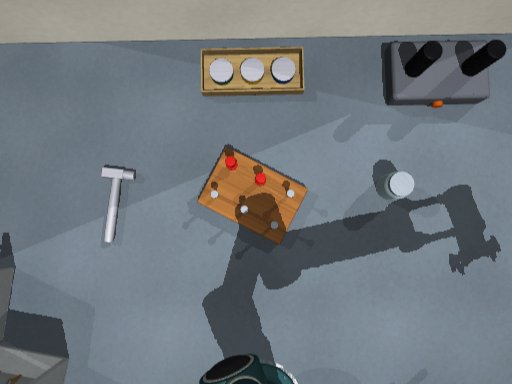

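The raised peg is the left, nearer red one in the side view: head at (223,174), collar about (224,197) with white shank below it. That is top-view pixel (231,163), the corner hole at the far left of the board. The seated one is at (247,165) in the side view and (260,179) in the top view. Next I'll measure the board and triangulate the peg.

```bash
python3 - <<'E'
from h import *
from scipy.optimize import least_squares
t=read_camera("top");s=read_camera("side")
for nm,pt,hs in(("raised",(230.7,162.6),(223.2,173.7)),("seated",(260.1,178.9),(247.2,164.6))):
    o1,d1=ray(s,*hs)
    for z in(.08,.093): print(nm,z,onz(t,*pt,z).round(4))
    f=lambda p:np.r_[np.subtract(proj(t,p),pt),np.subtract(proj(s,p),hs)]
    r=least_squares(f,[.5,0,.1]);print(" tri",r.x.round(4),r.fun.round(1))
# board: wood hue mask in top -> top face rectangle
for c,n in((t,"top"),):
    h=cv2.cvtColor(c["color"],cv2.COLOR_BGR2HSV)
    m=((h[...,0]>4)&(h[...,0]<18)&(h[...,1]>110)).astype(np.uint8); m[:140]=0;m[250:]=0;m[:,:190]=0;m[:,315:]=0
    m=cv2.morphologyEx(m,cv2.MORPH_CLOSE,np.ones((7,7)))
    k=max(cv2.findContours(m,0,1)[0],key=cv2.contourArea)
    b=cv2.boxPoints(cv2.minAreaRect(k)); P=np.array([onz(c,*p,.035)[:2] for p in b]);print(b.round(1).tolist(),P.round(4),np.linalg.norm(P-np.roll(P,1,0),axis=1))
    C=P.mean(0); e=[P[1]-P[0],P[2]-P[1]]; e.sort(key=np.linalg.norm); x,y=[v/np.linalg.norm(v) for v in e]
    for i in(-1,1):
        for j in(-1,0,1):
            q=C+i*.045*x+j*.085*y; print(q.round(4),np.round(proj(t,[*q,.105]),1),np.round(proj(s,[*q,.105]),1))
def crop(c,u,v,w=50):return cv2.resize(c["color"][v-w*3//4:v+w*3//4,u-w:u+w],(400,300),interpolation=cv2.INTER_CUBIC)
cv2.imwrite("pics/crops.png",np.hstack([crop(s,240,185,32),crop(t,248,178,32)]))
E
```

```text
raised 0.08 [0.6389 0.0616 0.08  ]
raised 0.093 [0.6371 0.0609 0.093 ]
 tri [0.6348 0.0596 0.1226] [-0.1 -0.7  0.6  0.1]
seated 0.08 [ 0.5949 -0.0134  0.08  ]
seated 0.093 [ 0.5936 -0.0132  0.093 ]
 tri [ 0.5941 -0.013   0.1018] [-0.1 -0.5  0.5  0. ]
[[196.5, 201.60000610351562], [225.3000030517578, 145.6999969482422], [307.8999938964844, 188.1999969482422], [279.1000061035156, 244.10000610351562]] [[ 0.5422  0.1572]
 [ 0.6913  0.0776]
 [ 0.5715 -0.1415]
 [ 0.4244 -0.0605]] [0.2475156  0.16904666 0.24970897 0.16788341]
[0.5584 0.1039] [213.9 193.4] [256.1 195.7]
[0.5177 0.0294] [243.9 209. ] [278.7 176.4]
[ 0.4769 -0.0452] [274.  224.6] [298.4 159.6]
[0.6379 0.0616] [230.1 161.6] [222.8 180.8]
[ 0.5971 -0.013 ] [260.  177.1] [246.4 163.4]
[ 0.5563 -0.0876] [290.1 192.6] [267.2 148.2]
```

View pics/crops.png

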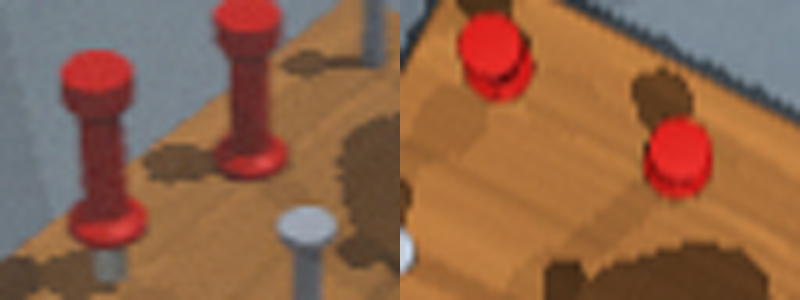

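The crop confirms it: the left red peg shows white shank under its collar at crop (110,262), and the right one is seated. The board grid and the blob agree on axis (0.637, 0.061). Now the tool-frame deltas.

```bash
python3 - <<'E'
from h import *
s=readout.read_state();r=R.from_rotvec(s["tcp_rot"]).as_matrix()
print((r.T@(np.array([.637,.061,.25])-s["tool_pos"])).round(4)); print(r.round(3))
E
```

```text
[ 6.142e-01 -4.950e-01 -1.000e-04]
[[ 0.929  0.371 -0.001]
 [ 0.371 -0.929  0.001]
 [ 0.    -0.002 -1.   ]]
```

jog_arm:
  deltas: [0.038, -0.031, 0, 0, 0, 0, -1, 0.076, -0.062, 0, 0, 0, 0, -1, 0.114, -0.092, 0, 0, 0, 0, -1, 0.152, -0.123, 0, 0, 0, 0, -1, 0.19, -0.154, 0, 0, 0, 0, -1, 0.23, -0.185, 0, 0, 0, 0, -1, 0.268, -0.216, 0, 0, 0, 0, -1, 0.307, -0.2475, 0, 0, 0, 0, -1]
  squeeze: 20

```text
time: 1.0
tool_pos: [0.444, -0.2814, 0.25]
tcp_rot: [3.085, 0.592, 0.0]
wrist_force: [0.2, -0.2, 0.1]
width: 0.003
grip_force: 0.0
```

jog_arm:
  deltas: [0.038, -0.031, 0, 0, 0, 0, -1, 0.076, -0.062, 0, 0, 0, 0, -1, 0.114, -0.092, 0, 0, 0, 0, -1, 0.152, -0.123, 0, 0, 0, 0, -1, 0.19, -0.154, 0, 0, 0, 0, -1, 0.23, -0.185, 0, 0, 0, 0, -1, 0.268, -0.216, 0, 0, 0, 0, -1, 0.307, -0.2475, 0, 0, 0, 0, -1]

```text
time: 1.8
tool_pos: [0.6374, 0.0622, 0.2498]
tcp_rot: [3.085, 0.593, -0.0]
wrist_force: [0.4, -0.3, 1.0]
width: 0.004
grip_force: 0.0
```

```bash
python3 - <<'E'
from h import *
c=read_camera("wrist");cv2.imwrite("pics/w1.png",c["color"])
s=readout.read_state();r=R.from_rotvec(s["tcp_rot"]).as_matrix()
print(s["time"],s["tool_pos"],s["width"],s["wrist_force"]); print(r.round(3))
print((r.T@(np.array([.637,.061,.19])-s["tool_pos"])).round(4),red(c)[1],c["origin"])
for z in(.035,.057,.126):print(proj(c,[.637,.061,z]))
E
```

```text
1.85 [0.64054356 0.06914747 0.24959054] -0.0021858798225637766 [6.01371397 3.63718812 0.58832172]
[[ 0.927  0.374  0.003]
 [ 0.374 -0.927  0.006]
 [ 0.005 -0.004 -1.   ]]
[-0.0066  0.0065  0.0595] [([242, 159, 27, 40, 893], [254.4, 178.9]), ([285, 205, 32, 45, 782], [300.6, 227.1])] [0.70367851 0.09007708 0.37399185]
(np.float64(254.2100969222705), np.float64(165.06820834112332))
(np.float64(254.32756624413267), np.float64(169.023279562236))
(np.float64(254.8203050022692), np.float64(185.61328664612512))
```

View pics/w1.png

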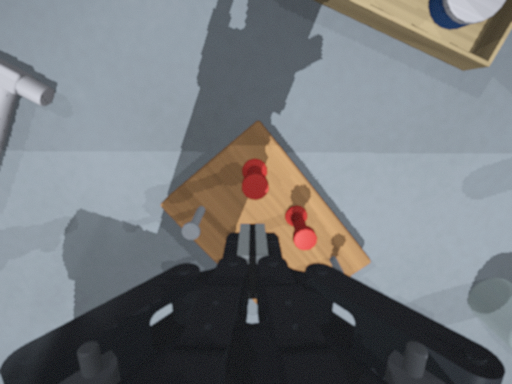

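The wrist view shows the raised peg's head at about (255,186), where the projection predicted (255,186), so the axis estimate holds. Next I descend to just above it and settle.

jog_arm:
  deltas: [0, 0, 0.01, 0, 0, 0, -1, 0, 0, 0.03, 0, 0, 0, -1, 0, 0, 0.05, 0, 0, 0, -1, 0, 0, 0.07, 0, 0, 0, -1, 0, 0, 0.085, 0, 0, 0, -1, 0, 0, 0.09, 0, 0, 0, -1, 0, 0, 0.09, 0, 0, 0, -1, 0, 0, 0.09, 0, 0, 0, -1]

```text
time: 2.65
tool_pos: [0.6374, 0.0599, 0.1608]
tcp_rot: [3.085, 0.592, 0.002]
wrist_force: [0.4, 0.7, -0.3]
width: 0.001
grip_force: 0.0
```

```bash
python3 - <<'E'
from h import *
c=read_camera("side");cv2.imwrite("pics/s2.png",cv2.resize(c["color"][100:220,170:330],(640,480),interpolation=cv2.INTER_CUBIC))
s=readout.read_state();r=R.from_rotvec(s["tcp_rot"]).as_matrix()
print(s["tool_pos"],s["wrist_force"],(r.T@(np.array([.637,.061,.145])-s["tool_pos"])).round(4))
E
```

```text
[0.63766665 0.06000154 0.16128647] [ 0.18967546 -0.03862498 -0.16953354] [-0.0003 -0.0012  0.0163]
```

View pics/s2.png

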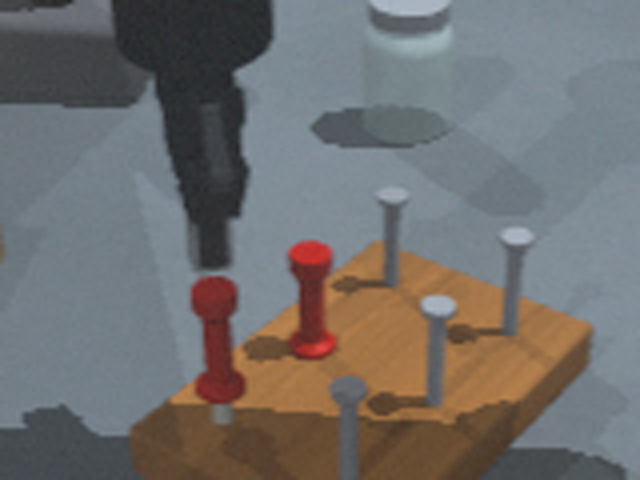

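The shut fingertips at (212,265) hang centred just above the raised head at (214,290), and every other peg is clear. I'll lower slowly.

jog_arm:
  deltas: [0, -0.001, 0.003, 0, 0, 0, -1, 0, -0.001, 0.006, 0, 0, 0, -1, 0, -0.001, 0.009, 0, 0, 0, -1, 0, -0.001, 0.012, 0, 0, 0, -1, 0, -0.001, 0.015, 0, 0, 0, -1, 0, -0.001, 0.018, 0, 0, 0, -1, 0, -0.001, 0.02, 0, 0, 0, -1, 0, -0.001, 0.02, 0, 0, 0, -1]

```text
time: 3.5
tool_pos: [0.6364, 0.0612, 0.1398]
tcp_rot: [-3.085, -0.593, 0.0]
wrist_force: [-0.2, 1.0, 1.1]
width: -0.001
grip_force: 0.9
```

jog_arm:
  deltas: [0, 0, 0.002, 0, 0, 0, -1, 0, 0, 0.004, 0, 0, 0, -1, 0, 0, 0.006, 0, 0, 0, -1, 0, 0, 0.008, 0, 0, 0, -1, 0, 0, 0.01, 0, 0, 0, -1, 0, 0, 0.01, 0, 0, 0, -1]

```text
time: 4.1
tool_pos: [0.6364, 0.0612, 0.1295]
tcp_rot: [-3.085, -0.593, 0.0]
wrist_force: [0.0, 0.1, 1.7]
width: -0.0
grip_force: 0.8
```

jog_arm:
  deltas: [0, 0, 0.001, 0, 0, 0, -1, 0, 0, 0.002, 0, 0, 0, -1, 0, 0, 0.003, 0, 0, 0, -1, 0, 0, 0.004, 0, 0, 0, -1]

```text
time: 4.5
tool_pos: [0.6365, 0.0612, 0.126]
tcp_rot: [-3.085, -0.593, -0.0]
wrist_force: [-1.7, 0.6, 3.5]
width: 0.002
grip_force: 1.9
```

jog_arm:
  deltas: [0, 0, 0.001, 0, 0, 0, -1, 0, 0, 0.001, 0, 0, 0, -1]

```text
time: 4.7
tool_pos: [0.6365, 0.0612, 0.1248]
tcp_rot: [-3.085, -0.593, -0.0]
wrist_force: [-0.4, 0.5, 3.0]
width: 0.002
grip_force: 1.4
```

```bash
python3 - <<'E'
from h import *
c=read_camera("side");cv2.imwrite("pics/s3.png",cv2.resize(c["color"][100:220,170:330],(640,480),interpolation=cv2.INTER_CUBIC))
s=readout.read_state();print(s["tool_pos"],s["wrist_force"],red(c)[1])
E
```

```text
[0.63646778 0.06115984 0.12477774] [0.04143677 0.13374642 3.05961246] [([243, 160, 10, 10, 72], [247.4, 164.3]), ([242, 171, 12, 19, 130], [247.8, 181.8]), ([219, 182, 13, 26, 192], [224.5, 196.0])]
```

View pics/s3.png

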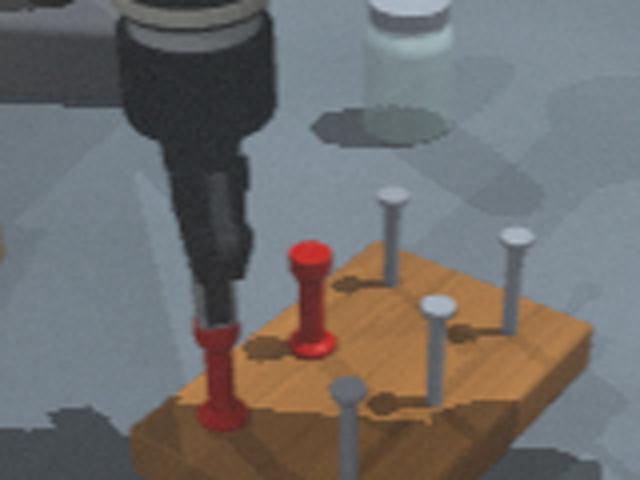

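The tips are on the head at (217,325) and the collar is nearly down at (222,413), with no white showing. I'll press on in 0.5 to 1 mm steps until the force rises at the stop.

jog_arm:
  deltas: [0, 0, 0.0005, 0, 0, 0, -1, 0, 0, 0.001, 0, 0, 0, -1]

```text
time: 4.95
tool_pos: [0.6365, 0.0612, 0.1241]
tcp_rot: [-3.085, -0.593, -0.0]
wrist_force: [-2.4, 0.0, 3.6]
width: -0.0
grip_force: 1.9
```

jog_arm:
  deltas: [0, 0, 0.0005, 0, 0, 0, -1, 0, 0, 0.0005, 0, 0, 0, -1]

```text
time: 5.15
tool_pos: [0.6365, 0.0611, 0.1238]
tcp_rot: [3.085, 0.593, 0.0]
wrist_force: [-1.6, 0.9, 4.6]
width: 0.001
grip_force: 2.4
```

jog_arm:
  deltas: [0, 0, 0.0005, 0, 0, 0, -1, 0, 0, 0.0005, 0, 0, 0, -1]

```text
time: 5.35
tool_pos: [0.6366, 0.0612, 0.1238]
tcp_rot: [3.085, 0.593, 0.0]
wrist_force: [-2.1, 0.5, 6.8]
width: -0.001
grip_force: 3.5
```

jog_arm:
  deltas: [0, 0, 0.0005, 0, 0, 0, -1, 0, 0, 0.0005, 0, 0, 0, -1]

```text
time: 5.55
tool_pos: [0.6366, 0.0612, 0.1237]
tcp_rot: [3.085, 0.593, 0.001]
wrist_force: [-5.4, 0.4, 8.7]
width: 0.003
grip_force: 4.5
```

The height has stopped changing at 0.1237 while the force climbs past 4 N, so the peg is on its stop. Now I retract straight up.

jog_arm:
  deltas: [0, 0, -0.005, 0, 0, 0, -1, 0, 0, -0.02, 0, 0, 0, -1, 0, 0, -0.045, 0, 0, 0, -1, 0, 0, -0.075, 0, 0, 0, -1, 0, 0, -0.105, 0, 0, 0, -1, 0, 0, -0.13, 0, 0, 0, -1, 0, 0, -0.14, 0, 0, 0, -1, 0, 0, -0.14, 0, 0, 0, -1]

```text
time: 6.35
tool_pos: [0.6377, 0.0611, 0.265]
tcp_rot: [3.084, 0.593, 0.007]
wrist_force: [-0.7, -0.3, -0.2]
width: -0.005
grip_force: 0.0
```

```bash
python3 - <<'E'
from h import *
c=read_camera("side");cv2.imwrite("pics/s4.png",cv2.resize(c["color"][100:220,170:330],(640,480),interpolation=cv2.INTER_CUBIC))
s=readout.read_state();print(s["tool_pos"],s["wrist_force"],red(c)[1],proj(c,[.637,.061,.105]),proj(c,[.637,.061,.035]))
E
```

```text
[0.63669942 0.0611126  0.26288031] [ 0.10378316  0.40524485 -0.8968771 ] [([243, 160, 10, 11, 75], [247.4, 164.5]), ([242, 171, 12, 19, 135], [247.7, 181.4]), ([219, 177, 10, 11, 75], [223.3, 181.8]), ([219, 189, 13, 19, 139], [224.7, 199.6])] (np.float64(223.20347820609817), np.float64(180.63832413304675)) (np.float64(225.05994646061185), np.float64(205.01510237690943))
```

View pics/s4.png

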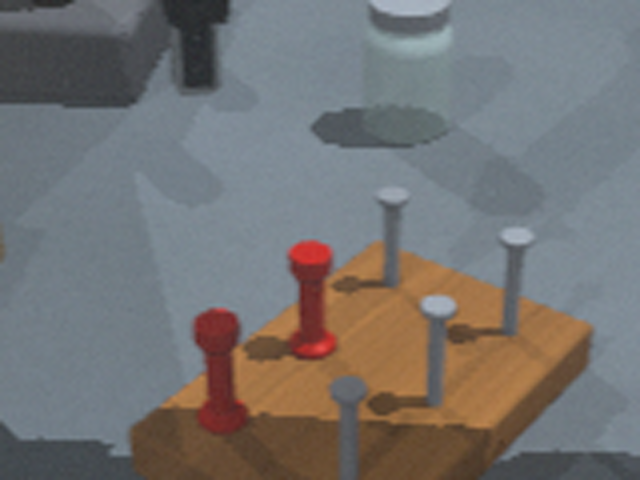

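The peg's collar at (222,415) now sits on the board like the other's. The hand is well clear at z = 0.263, and nothing else moved.

```bash
python3 -c "
from h import *
print(finish_job())"
```

```text
the job is handed in; nothing more can be done
None
```

The raised red peg is pressed fully down onto the board, with about 9 N at the stop, the hand is about 14 cm above its head, nothing else was seen to move, and the job is handed in; no verdict came back.

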